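# Shut away the drawer of finished knobs

## Robot

A 6-joint arm with a two-finger parallel gripper is mounted at the origin on the work surface. World frame = base frame: x ahead of the robot, y to its left, z up, the work surface at z = 0. Lengths are in m, angles in rad, forces in N, time in s.
With the tool pointing down it reaches from about 0.225 to 0.875 m from the base axis. Payload 3.4 kg.
Tool frame: the origin (TCP) lies midway between the tips of the shut fingers; the grasp point (between the pads) lies 19 mm behind it; z points along the fingers, y is the line along which they close (so a half turn about z gives the same grasp; the last joint's range is limited). The gripper opens to 85 mm and grips with 20 to 120 N. Pads are 22 mm wide; open, the fingers measure 114 mm over their backs; the gripper's body (76 mm by 85 mm) begins 54 mm behind the grasp point. The pads swing forward as they close: fully open they stand 13 mm farther back than shut.
Start: joints at [1.208, 0.276, 1.505, -0, 1.361, -0.121], TCP at [0.138, 0.558, 0.208] pointing down, gripper open.
Joint ranges: [-2.89, 2.89], [-0.75, 2.08], [0.22, 2.7], [-1.18, 4.32], [0.11, 2.71], [-2.7, 2.7]. Speed limits (rad/s): [2.57, 2.57, 3.14, 3.14, 3.14, 3.14].

## Interface

Orientations are given as a unit quaternion [w, x, y, z].
In Python, from cell import manip, optics gives the robot as it stands. Calls block until the motion is done:
- manip.goto(position, orientation): joint-space move of the TCP to a pose.
- manip.move_l(position, rotation=None, v=0.15, contact_N=None): straight line of the TCP; rotation=None keeps the orientation; v is the mean speed in m/s. With contact_N (N) it stops when the force on the tool has changed by that much, and returns True; else False.
- manip.set_joints(angles): joint-space move.
- manip.set_gripper(opening, strength=None): finger opening in m; strength is the grip in N (None keeps the last); returns when the fingers have stopped.
- manip.sleep(seconds).
- manip.ik(position, orientation): joint angles nearest the present ones, or None.
- manip.sense(): the state.
- optics.snapshot(name): name is "side" or "top" or "wrist"; returns the picture (420x560x3 uint8, red, green, blue); there is no depth.
- optics.camera_params(name): a dict with "vertical_fov" (degrees; the focal length in pixels is half the picture's height over the tangent of half this angle, whatever the lens; pixels are square), "cx", "cy" (the principal point, pixels), "R" (3x3) and "t" (3): a world point X has camera coordinates R X + t; the wrist camera has in their place "tool_from_camera" (4x4, takes a point from camera to tool coordinates, whose origin is the TCP and whose axes are the flange's). Camera axes: x right, y down, z forward; pixel columns grow to the right and rows downward; lengths in m; the calibration is good to about 2 mm. A picture is of the moment at which its call begins: read the wrist's pose just before it. camera_params takes no time and is no camera call.
A pose or a line that the arm cannot do raises manip.MotionError and nothing moves.
- manip.sign_off(): hands the job in; it is judged then, once.
The state is a dict: "time_s": time; "joint_pos": joint angles; "joint_vel": joint speeds; "joint_torque": joint torques, N m; "eef_pos": TCP position; "orientation": TCP orientation; "wrist_force": force on the tool from outside, world axes, zero at the start; "ft_torque": the same for the moment, N m; "gripper_width": finger opening in m; "grip_force": force on a finger pad.
Only numpy, scipy, OpenCV 4.12 (cv2) and the standard library are available. Lean on these libraries where they do the work, as an engineer would, in place of code of your own. Each camera call takes 0.05 s, during which the arm holds its last target. There are 200 camera calls.

## Task

With your fingertips, gently push the drawer that holds the steel knobs fully home, then push that unit's steel swing bar round until it lies right across the front of the shut drawer. Do not slam the drawer, and do not touch, topple or pick up the knobs. Leave the empty unit with its drawer and bar open as they are, and leave the things on the bench where they stand.

Things in the scene. Friction and masses are not known exactly. Their poses are not given: they have to be found in the camera images.
- knob_unit: wooden drawer unit, fixed to the bench, 180 deep (x) x 170 wide (y) x 85 mm high, the one whose drawer holds six dark steel furniture knobs. Origin: centre of its underside, on the bench; its x points to its back, y to its left, z up. Its one drawer slides out of its front along the unit's -x. With the drawer shut, the drawer's front face stands at x = -0.102 m in this frame
- knob_drawer (a joint): how far the drawer of knobs is out, m: 0 = fully home, 0.12 = the outer stop. It slides with about 1.5 N of friction and stays where it is left; inside, 134 mm wide, 50 mm deep; its floor is 16 mm above the bench
- knob_front (a point): centre of the outer face of the front of the drawer of knobs, 40 mm above the bench. The front is a plain upright wooden panel 150 mm wide, from 6 to 74 mm above the bench, 12 mm thick, with a flat dark finger slot drawn on it; it moves with the drawer
- knob_bar (a joint): angle of the swing bar of the unit with the knobs, rad: 0 = shut, lying straight across in front of the drawer (its stop); 1.57 = pointing straight out of the unit's front, beside the drawer; 2.1 = open stop, splayed outward to the unit's left. Light friction (0.04 N m), it stays where it is left
- knob_bar_pin (a point): the upright pin of that bar, at the unit's left front edge: (-0.116, 0.092) m in the unit's frame, 50 mm above the bench. The bar swings level about it; at angle a it points from the pin along (-sin a, -cos a) in the unit's x, y. Shut, its outer face is at x = -0.119 m in the unit's frame
- knob_bar_tip (a point): free end of that bar, 50 mm above the bench. The bar is a flat steel strip standing on edge, 110 mm long from the pin, 6 mm thick, 22 mm high (39 to 61 mm above the bench)
- empty_unit: wooden drawer unit, fixed to the bench, 180 deep (x) x 170 wide (y) x 85 mm high, its drawer empty; the two units swap places between runs. Origin: centre of its underside, on the bench; its x points to its back, y to its left, z up. Its one drawer slides out of its front along the unit's -x. With the drawer shut, the drawer's front face stands at x = -0.102 m in this frame
- empty_front (a point): centre of the outer face of the front of the empty drawer (same size as the other front), which is also part open
- empty_bar_tip (a point): free end of the swing bar of the empty unit (same kind of bar, also open)
- stray_knob: one more dark steel knob, 30 mm wide and 26 mm high, standing on the bench nearer the robot; origin at its foot
- jar: clear jar with a white cap, standing between the two units, 60 mm wide, 100 mm high; origin under its centre
- carton: small cardboard carton, 70 x 80 x 50 mm high; origin under its centre
- screwdriver: screwdriver lying on the bench
- k0: one of the six loose dark steel knobs standing in the drawer, 30 mm wide, 26 mm high; origin at its foot, z up its stem
- k1: one of the six loose dark steel knobs standing in the drawer, 30 mm wide, 26 mm high; origin at its foot, z up its stem
- k2: one of the six loose dark steel knobs standing in the drawer, 30 mm wide, 26 mm high; origin at its foot, z up its stem
- k3: one of the six loose dark steel knobs standing in the drawer, 30 mm wide, 26 mm high; origin at its foot, z up its stem
- k4: one of the six loose dark steel knobs standing in the drawer, 30 mm wide, 26 mm high; origin at its foot, z up its stem
- k5: one of the six loose dark steel knobs standing in the drawer, 30 mm wide, 26 mm high; origin at its foot, z up its stem

How it is judged:
By the outcome, as a careful person would: the job done as asked, in the order asked, and still so for the second after the job is handed in, with the robot touching nothing.
It also fails if it takes over 48 s, if anything falls off the work surface, if the arm or the gripper's body presses on something with over 40 N, if the wrist force passes 120 N, or if a joint passes its speed limit or range.

## Working session

There is one attempt and no reset: what is moved stays moved. The work goes in short steps, each a Python script; the robot and the scene stay as the last script left them, time stands still between calls to the robot, and variables do not carry over. Pictures are saved under pics/ and viewed, at most 10 in all, crops included, and the job is handed in when it is done.

```bash
mkdir -p pics; ls; python3 - <<'E'
from cell import manip, optics
import cv2
for n in ["top","side"]:
    im=optics.snapshot(n); cv2.imwrite(f"pics/{n}0.png",cv2.resize(im[:,:,::-1],(800,600),interpolation=cv2.INTER_CUBIC))
    print(n,optics.camera_params(n))
print(optics.camera_params("wrist")); print(manip.sense())
E
```

```text
pics
top {'vertical_fov': 44.736352785798246, 'cx': 278.82380347151053, 'cy': 215.87236477890048, 'R': array([[-0.01302199, -0.99988937, -0.00718907],
       [-0.99580943,  0.01361906, -0.0904328 ],
       [ 0.0905207 ,  0.00598133, -0.99587661]]), 't': array([-0.07224901,  0.48858848,  1.04004416])}
side {'vertical_fov': 49.00598687238335, 'cx': 269.5339376564368, 'cy': 205.6603643385091, 'R': array([[-0.96225425, -0.27192984,  0.01099635],
       [-0.1931965 ,  0.65407329, -0.73134345],
       [ 0.19168168, -0.7058628 , -0.68192069]]), 't': array([0.43683991, 0.18456822, 0.98143829])}
{'vertical_fov': 71.83366557687296, 'cx': 280.28731111649796, 'cy': 213.43197522909912, 'tool_from_camera': array([[ 1.21422605e-03, -9.51652480e-01, -3.07174353e-01,
         7.80731996e-02],
       [ 9.99999182e-01,  1.03196940e-03,  7.55755880e-04,
        -4.56195395e-04],
       [-4.02222426e-04, -3.07175020e-01,  9.51652954e-01,
        -1.67828822e-01],
       [ 0.00000000e+00,  0.00000000e+00,  0.00000000e+00,
         1.00000000e+00]])}
{'time_s': 0.1, 'joint_pos': array([ 1.20797762e+00,  2.76554554e-01,  1.50597684e+00, -1.47486766e-05,
        1.36070165e+00, -1.21017062e-01]), 'joint_vel': array([ 8.77406691e-05, -8.16056270e-04, -1.75031805e-03, -7.81745145e-04,
        5.67150145e-04, -2.71815875e-04]), 'joint_torque': array([ 1.90330473e-03, -4.17697477e+01, -2.46408784e+01, -4.45393039e-05,
        5.84942507e-03, -2.71303185e-05]), 'eef_pos': array([0.13752905, 0.557803  , 0.20682507]), 'orientation': array([-1.89488646e-04,  1.20604929e-01,  9.92700246e-01, -7.98036586e-04]), 'wrist_force': array([ 0.7435474 , -0.20535681,  0.96649911]), 'ft_torque': array([ 0.0240224 , -0.04643978, -0.01797282]), 'grip_force': 0.0, 'gripper_width': 0.08548662113238849}
```

View pics/top0.png

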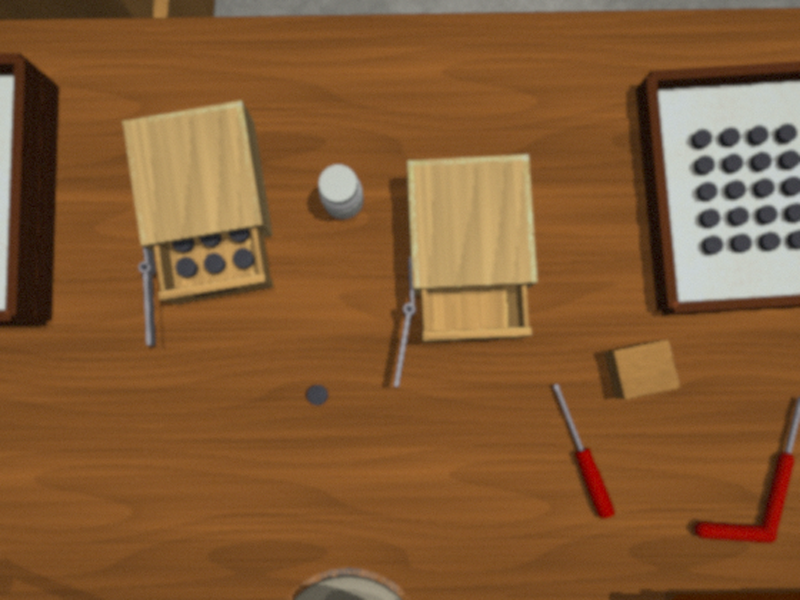

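View pics/side0.png

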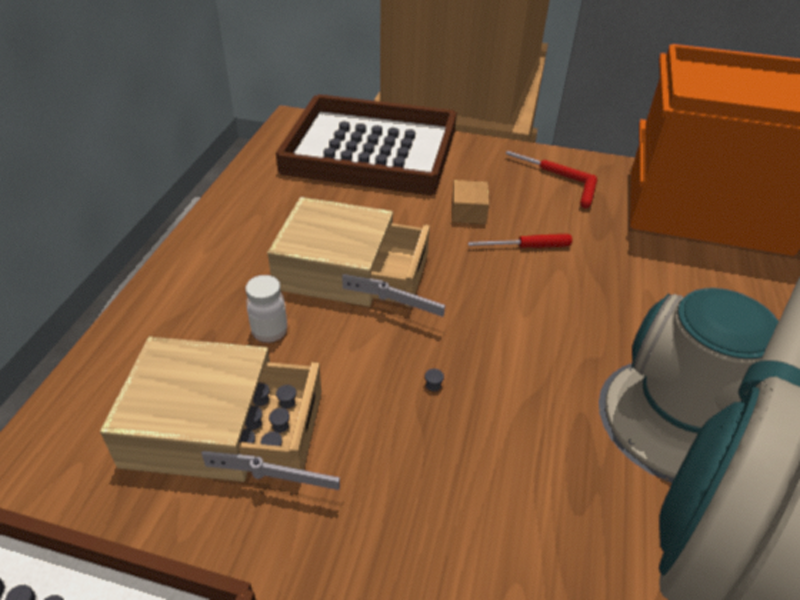

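The top view shows the knob unit at upper left, with lid corners (124,121), (242,101), (262,226) and (143,245). Its bar runs from the pin at (145,267) to the tip at (151,346), and the drawer's front edge from (161,300) to (270,288). The side view shows the same unit at lower left, with its bar tip at (339,484) and pin at (257,466).

```bash
cat > h.py <<'E'
import numpy as np, cv2
from cell import manip, optics
def P(n):
    c=optics.camera_params(n); f=210/np.tan(np.radians(c["vertical_fov"])/2)
    return np.array([[f,0,c["cx"]],[0,f,c["cy"]],[0,0,1]])@np.c_[c["R"],c["t"]]
S=560/800
def tri(a,b):
    X=cv2.triangulatePoints(P("top"),P("side"),np.array(a,float)*S,np.array(b,float)*S)[:,0]; return X[:3]/X[3]
def plane(n,a,z):
    M=P(n); H=np.c_[M[:,:2],M[:,2]*z+M[:,3]]; q=np.linalg.solve(H,[a[0]*S,a[1]*S,1]); return q[:2]/q[2]
E
python3 - <<'E'
from h import *
np.set_printoptions(precision=4,suppress=True)
for n,a,b,z in [("BL",(124,121),(108,433),.085),("BR",(242,101),(150,340),.085),("FR",(262,226),(267,347),.085),("FL",(143,245),(240,443),.085),
 ("pin",(145,267),(257,466),.06),("tip",(151,346),(339,484),.05),("dFR",(269,288),(319,364),.074),("dFL",(161,300),(303,450),.074),("knob",(186,268),(271,440),.042),
 ("stray",(317,394),(433,376),.026),("jar",(338,180),(263,285),.1),("emptytip",(397,386),(443,311),.05),("emptypin",(408,309),(382,287),.06)]:
    print(n,tri(a,b),plane("top",a,z),plane("side",b,z))
im=optics.snapshot("top")[:,:,::-1]; cv2.imwrite("pics/c1.png",cv2.resize(im[60:260,70:330],(780,600),interpolation=cv2.INTER_CUBIC))
E
```

```text
BL [0.7489 0.3034 0.0807] [0.7517 0.3032] [0.74  0.306]
BR [0.7806 0.1388 0.0765] [0.7781 0.1372] [0.7735 0.1453]
FR [0.6012 0.109  0.084 ] [0.5991 0.1083] [0.6031 0.1098]
FL [0.5729 0.2726 0.0849] [0.5748 0.2731] [0.5704 0.2726]
pin [0.5482 0.2806 0.0541] [0.5478 0.2787] [0.5452 0.2838]
tip [0.4374 0.2724 0.0483] [0.4364 0.2716] [0.4382 0.2735]
dFR [0.5198 0.1031 0.0654] [0.5138 0.1003] [0.523  0.1105]
dFL [0.4971 0.2512 0.0701] [0.4991 0.2505] [0.4929 0.2533]
knob [0.5505 0.2279 0.0366] [0.5483 0.2259] [0.5503 0.2313]
stray [0.3657 0.0405 0.0195] [0.3653 0.0397] [0.3655 0.046 ]
jar [0.6571 0.0009 0.0992] [0.6584 0.0012] [0.6545 0.0018]
emptytip [ 0.3764 -0.0755  0.0469] [ 0.3756 -0.0757] [ 0.377  -0.0722]
emptypin [ 0.4845 -0.0924  0.0571] [ 0.4831 -0.0926] [ 0.4851 -0.0891]
```

View pics/c1.png

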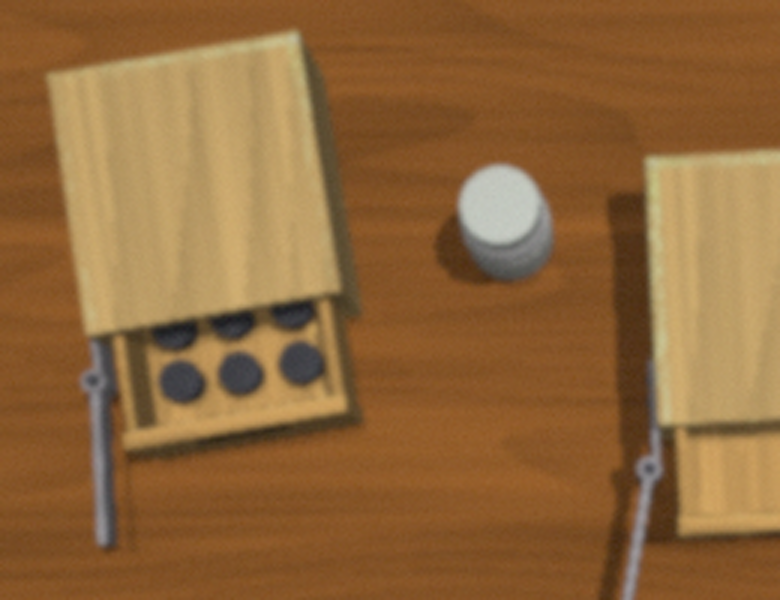

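Bearings agree with the given sizes: the lid is 180×168 mm, the pin falls within 2 mm of its predicted place, and heights match. The yaw is about 0.158, the drawer about 70 mm out, and the bar at about 1.66 rad. Next I push the drawer.

```bash
cat >> h.py <<'E'
YAW=.158; C=np.array([.676,.2055]); R2=np.array([[np.cos(YAW),-np.sin(YAW)],[np.sin(YAW),np.cos(YAW)]])
def W(x,y,z): return [*(C+R2@[x,y]),z]
def U(p): return R2.T@(np.array(p)[:2]-C)
ph=(np.pi+YAW)/2; Q=[0,np.cos(ph),np.sin(ph),0]
def rep(t):
    s=manip.sense(); print(t,s["time_s"],U(s["eef_pos"]).round(4),s["eef_pos"][2].round(4),s["wrist_force"].round(2))
E
python3 - <<'E'
from h import *
manip.set_gripper(0)
manip.goto(W(-.205,0,.15),Q); rep("above")
manip.move_l(W(-.205,0,.04),v=.1); rep("down")
print(manip.move_l(W(-.117,0,.04),v=.03,contact_N=12)); rep("pushed")
print(manip.move_l(W(-.104,0,.04),v=.01,contact_N=5)); rep("home")
im=optics.snapshot("top")[:,:,::-1]; cv2.imwrite("pics/c2.png",cv2.resize(im[60:260,70:330],(780,600),interpolation=cv2.INTER_CUBIC))
E
```

```text
above 2.7833 [-0.205   0.0007] 0.1501 [-0.58  0.29 -0.54]
down 4.0333 [-2.045e-01  1.000e-04] 0.0405 [0.71 0.35 0.45]
False
pushed 7.1167 [-0.117 -0.   ] 0.04 [-1.97  0.84 -0.47]
True
home 7.925 [-1.111e-01  1.000e-04] 0.0394 [-0.32  0.42 -0.77]
```

View pics/c2.png

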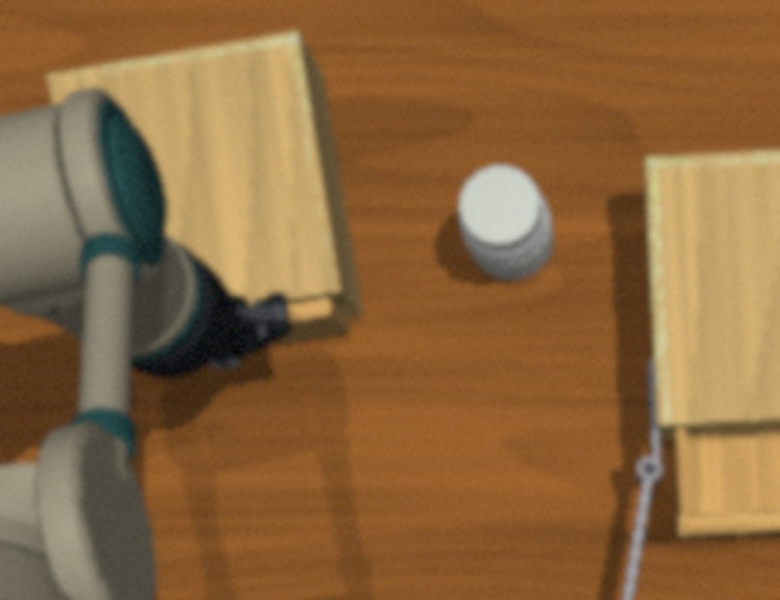

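The drawer looks shut, with the fingers stopped at x = -0.111 (expected -0.113). I'll back off, press once more gently, lift and look.

```bash
python3 - <<'E'
from h import *
manip.move_l(W(-.125,0,.04),v=.05); rep("b")
print(manip.move_l(W(-.100,0,.04),v=.01,contact_N=8)); rep("again")
manip.move_l(W(-.17,0,.04),v=.08)
manip.move_l(W(-.17,0,.15),v=.15)
manip.goto(W(-.17,.20,.15),Q); rep("up")
im=optics.snapshot("top")[:,:,::-1]; cv2.imwrite("pics/c3.png",cv2.resize(im[60:260,70:330],(780,600),interpolation=cv2.INTER_CUBIC))
E
```

```text
b 8.3667 [-0.1254 -0.    ] 0.04 [0.59 0.27 0.53]
True
again 9.9417 [-0.1113 -0.    ] 0.0394 [0.23 0.05 0.02]
up 12.5167 [-0.1703  0.1988] 0.1492 [0.32 0.27 0.1 ]
```

View pics/c3.png

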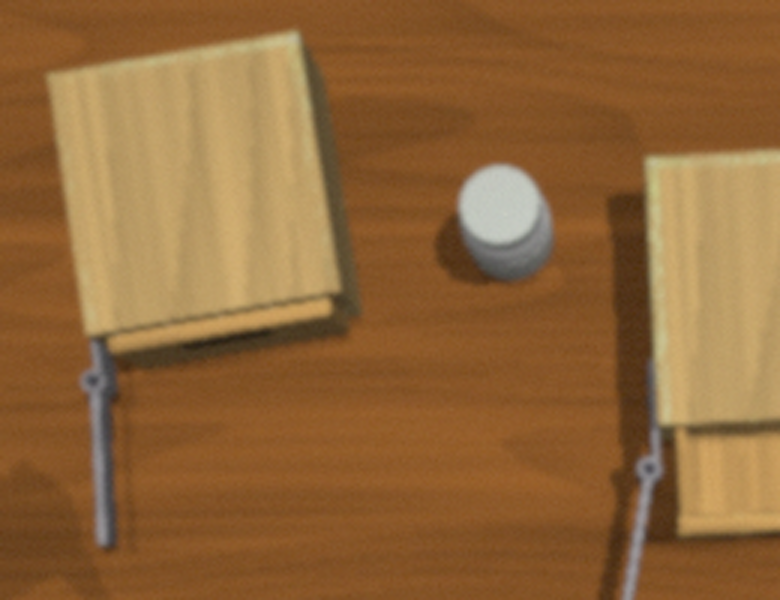

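The drawer is home: the front is flush, with a gap of about 12 mm of front visible and parallel to the lid, and it stopped at the same place twice. The bar is untouched, tip at crop (105,545). Next I swing the bar.

```bash
cat >> h.py <<'E'
def bar(a,r=.075,z=.038):
    n=np.array([-np.cos(a),np.sin(a)]); d=np.array([-np.sin(a),-np.cos(a)])
    p=np.array([-.116,.092])+r*d+n*(.003+.011*abs(n[0])+.0145*abs(n[1])); return W(*p,z)
E
python3 - <<'E'
from h import *
manip.move_l(bar(2.05,z=.12),v=.15)
manip.move_l(bar(2.05),v=.1); rep("down")
for a in [1.7,1.45,1.2,.95,.7,.45,.2,.08]:
    if manip.move_l(bar(a),v=.06,contact_N=12): print("contact",a); break
rep("near")
p=U(bar(0)); 
print(manip.move_l(W(p[0]+.010,p[1],.038),v=.012,contact_N=5)); rep("end"); print(p)
manip.move_l(W(-.20,p[1],.038),v=.08)
manip.move_l(W(-.20,p[1],.16),v=.15)
manip.goto(W(-.2,.25,.2),Q); rep("clear")
for n,sl in [("top",np.s_[60:260,70:330]),("side",np.s_[220:360,50:250])]:
    im=optics.snapshot(n)[:,:,::-1][sl]; cv2.imwrite(f"pics/e_{n}.png",cv2.resize(im,(780,560),interpolation=cv2.INTER_CUBIC))
E
```

```text
down 14.1 [-0.1723  0.1455] 0.0386 [ 0.34 -0.49 -0.67]
near 17.925 [-0.1366  0.0184] 0.038 [ 0.22 -0.32 -1.  ]
False
end 19.5 [-0.1201  0.017 ] 0.038 [-0.15  0.06  0.07]
[-0.13   0.017]
clear 22.5583 [-0.2003  0.2487] 0.1991 [ 0.09 -0.13  0.31]
```

View pics/e_top.png

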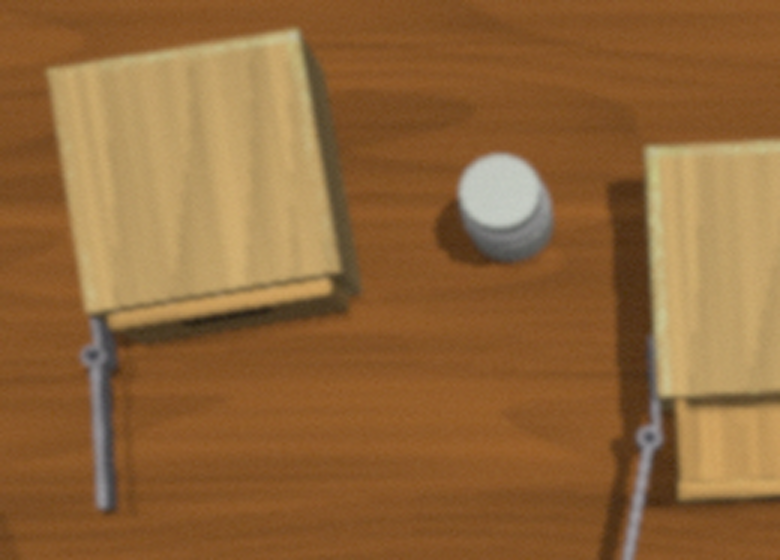

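View pics/e_side.png

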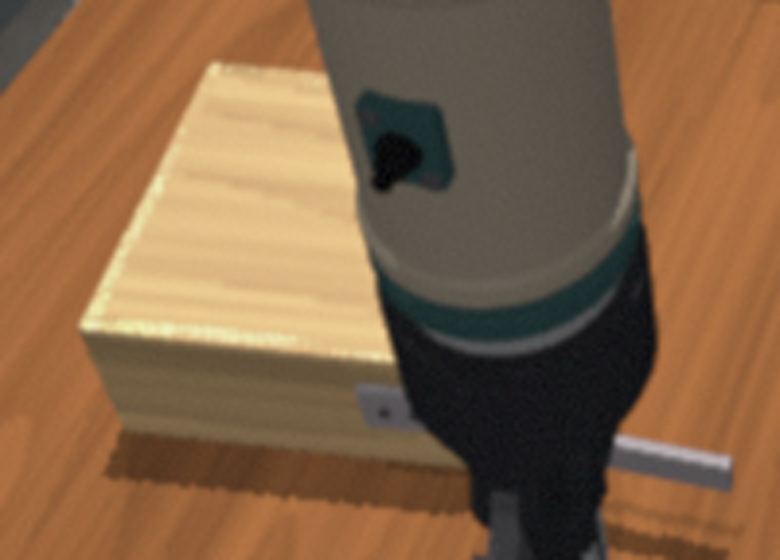

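The bar hasn't moved: its tip is still at (105,507) in the 2.8× crop, the same place as before. The fingers met nothing, so I'll check the gripper's real state.

```bash
python3 - <<'E'
from h import *
s=manip.sense(); print({k:s[k] for k in("gripper_width","grip_force","eef_pos","orientation","time_s")},Q)
im=optics.snapshot("wrist")[:,:,::-1]; im2=optics.snapshot("side")[:,:,::-1]
cv2.imwrite("pics/w1.png",cv2.resize(np.hstack([im,im2]),(800,300),interpolation=cv2.INTER_AREA))
E
```

```text
{'gripper_width': -0.0003722825860099814, 'grip_force': 0.0, 'eef_pos': array([0.4395771 , 0.41910146, 0.19951228]), 'orientation': array([-3.62770872e-04, -7.80101822e-02,  9.96952226e-01, -7.34341413e-04]), 'time_s': 22.6583} [0, np.float64(-0.07891785247165992), np.float64(0.9968811225824579), 0]
```

View pics/w1.png

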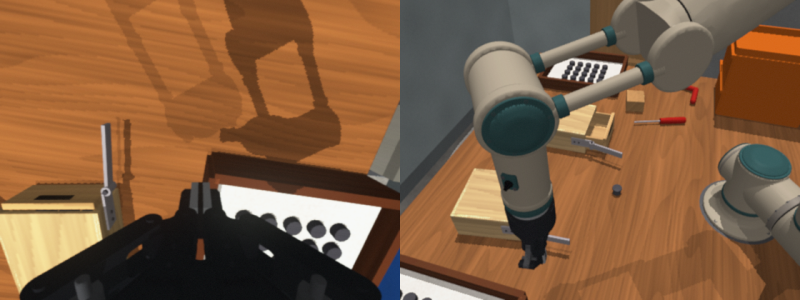

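The gripper is shut, the bar is still open at about 1.66, and nothing else has moved. I'll repeat the first half of the sweep slightly lower, recording the views along the way.

```bash
python3 - <<'E'
from h import *
manip.move_l(bar(2.05,z=.12),v=.25)
manip.move_l(bar(2.05,z=.028),v=.12); rep("down")
ims=[]
def cap(): ims.append(np.vstack([optics.snapshot("top")[120:270,70:270],optics.snapshot("side")[270:380,100:300]])[:,:,::-1])
cap()
for a in [1.6,1.3,1.0]:
    print(manip.move_l(bar(a,z=.028),v=.06,contact_N=12)); rep(a); cap()
cv2.imwrite("pics/m.png",cv2.resize(np.hstack(ims),(800,260),interpolation=cv2.INTER_CUBIC))
E
```

```text
down 24.3667 [-0.1722  0.1457] 0.0288 [-0.08  0.1  -0.26]
False
1.6 25.2417 [-0.1903  0.1119] 0.0281 [0.76 0.13 0.25]
False
1.3 25.8417 [-0.1939  0.0906] 0.0279 [-0.22  0.04  0.37]
False
1.0 26.4583 [-0.1906  0.0687] 0.028 [ 0.18  0.49 -0.2 ]
```

View pics/m.png

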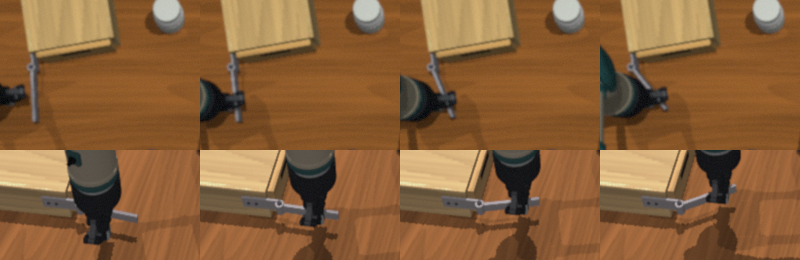

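The bar is following the fingers this time (about 1.0 rad in the last frame). I'll carry on to the stop, recording each stage.

```bash
python3 - <<'E'
from h import *
ims=[]; z=.028
def cap(): ims.append(np.hstack([optics.snapshot("top")[130:270,70:220],optics.snapshot("side")[250:390,100:250]])[:,:,::-1])
for a in [.75,.5,.25,.08]:
    if manip.move_l(bar(a,z=z),v=.05,contact_N=12): print("contact",a); break
    if a in(.5,.08): rep(a); cap()
p=U(bar(0))
print(manip.move_l(W(p[0]+.008,p[1],z),v=.01,contact_N=4)); rep("press"); cap()
manip.move_l(W(p[0]-.02,p[1],z),v=.04); rep("back"); cap()
manip.move_l(W(-.21,p[1],z),v=.08); cap()
manip.move_l(W(-.25,p[1],.22),v=.15); rep("up"); cap()
m=np.vstack([np.hstack(ims[i:i+2]) for i in(0,2,4)])
print(m.shape); cv2.imwrite("pics/n.png",cv2.resize(m,(800,560),interpolation=cv2.INTER_CUBIC))
E
```

```text
0.5 27.6667 [-0.169   0.0352] 0.0279 [-0.3  -0.26 -0.3 ]
0.08 28.8 [-0.1366  0.0183] 0.028 [0.5  0.54 0.96]
True
press 29.925 [-0.128   0.0176] 0.0274 [ 0.06  0.6  -0.01]
back 30.7083 [-0.1498  0.017 ] 0.0282 [-0.99 -0.29  0.36]
up 33.2667 [-0.2505  0.0169] 0.2191 [ 0.08 -0.5  -0.35]
(420, 600, 3)
```

View pics/n.png

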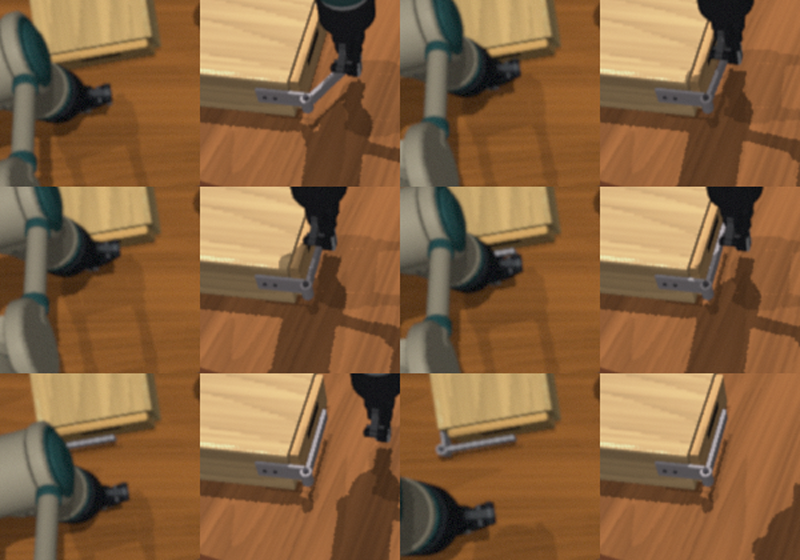

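The last frames show the bar across the shut drawer, from pin (443,449) to tip (515,438). That slope of 0.15 is parallel to the drawer front, and the stop was felt at the expected place. The robot is clear.

```bash
python3 -c "
from cell import manip
print(manip.sign_off())"
```

```text
the job is handed in; nothing more can be done
None
```

The knob drawer is fully home and its steel bar lies across the front against its stop (a first bar sweep left it unmoved, a lower second one worked); I never went near the empty unit or the bench items, and the job was handed in at about 33 s.

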